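# Tighten the filter housing cover crisscross

### The arm

A 6-joint arm with a two-finger parallel gripper is mounted at the origin on the work surface. World frame = base frame: x ahead of the robot, y to its left, z up, the work surface at z = 0. Lengths are in m, angles in rad, forces in N, time in s.
With the tool pointing down it reaches from about 0.3 to 0.775 m from the base axis. Payload 14.6 kg.
Tool frame: the origin (TCP) lies midway between the tips of the shut fingers; the grasp point (between the pads) lies 19 mm behind it; z points along the fingers, y is the line along which they close (so a half turn about z gives the same grasp; the last joint's range is limited). The gripper opens to 94 mm and grips with 3 to 60 N. Pads are 16 mm wide; open, the fingers measure 119 mm over their backs; the gripper's body (75 mm by 177 mm) begins 78 mm behind the grasp point.
Start: joints at [1.169, 0.3, 1.521, -0, 1.321, -0.067], TCP at [0.181, 0.519, 0.205] pointing down, gripper open.
Joint ranges: [-3.03, 3.03], [-0.79, 2.21], [0.23, 2.52], [-1.04, 4.18], [0, 3.07], [-2.55, 2.55]. Speed limits (rad/s): [2.22, 2.22, 2.57, 3.14, 3.14, 3.14].

### API

Orientations are given as [roll, pitch, yaw] about the fixed x, y, z axes, in that order (R = Rz(yaw) Ry(pitch) Rx(roll)).
In Python, from station import telemetry, optics, ctrl gives the robot as it stands.
- The arm moves only by the tool carry_out, never from a script. Its argument "plan" is a list that holds one entry, the list of rows, each a list of 7 numbers: the shift along the tool's x, y, z in mm, then the turn, a rotation vector about the tool's x, y, z in rad, then the finger opening in mm, from 0 to 94. A call has 1 to 20 rows; each row shifts and turns the commanded pose from where the row before left it, along the tool's axes as they then stand; what a row does not reach is not made up. A row lasts 1/12 s, in which the tool goes at most 41.7 mm and 7.16 degrees, less where a joint would pass 70% of its speed; a pose out of reach is approached as far as the arm can. A call with a gripper value outside its range is refused whole. The fingers move at their own pace and stop on an object; "squeeze" is the grip in N (left out, the last holds). Time passes only in rows, so rows that do not move let the fingers close. It gives the time, the measured TCP pose, the force, the opening and the grip force at its end, in the units of the state.
- telemetry.get_obs(): the state, without advancing time (a new reading comes with each control period).
- optics.camera(name): name is "side" or "top" or "wrist"; returns a dict with "pixels" (480x640x3 uint8, red, green, blue), "intrinsics" (3x3 intrinsics, pixels), "origin" and "rotation" of the camera in the world. Camera axes: x right, y down, z forward; pixel columns grow to the right and rows downward; lengths in m; the calibration is good to about 2 mm. A picture is of the moment at which its call begins. There is no depth.
- ctrl.hand_in(): hands the job in; it is judged then, once.
The state is a dict: "time_s": time; "qpos": joint angles; "joint_vel": joint speeds; "tau": joint torques, N m; "ee_pos": TCP position; "eef_rot": TCP orientation; "force": force on the tool from outside, world axes, zero at the start; "moment": the same for the moment, N m; "grip_width": finger opening in m; "grip_force": force on a finger pad.
Only numpy, scipy, OpenCV 4.12 (cv2) and the standard library are available. Lean on these libraries where they do the work, as an engineer would, in place of code of your own. Each camera call takes 0.05 s, during which the arm holds its last target. There are 200 camera calls.

### The job

The rectangular cover of the dust extractor's filter housing has its four bar-topped screws run in but not yet tight. Give each its last part turn clockwise until its bar lies lengthwise to the cover, in crisscross order so the plate seats flat: finish any one first, then the one diagonally across from it, and only then the other two.

Things in the scene. Friction and masses are not known exactly. Their poses are not given: they have to be found in the camera images.
- cover: Grey filter housing fixed to the bench with a rectangular aluminium cover (226 x 166 mm) on a black gasket, a screw near each corner, a loose washer mid-cover and a pipe stub at its +x end. Origin: centre of the underside, on the bench; x lengthwise, y across, z up. Cover's face 68 mm up, dark lengthwise marks beside each screw. The round three-screw housing and spare screw are not part of it.
- screw_a: Screw at (-80, +52) mm in cover x, y; opposite screw_c. Black upright bar 44 x 10 mm, 14 to 36 mm above the cover, on a shank; grip across the 10 mm at 26 mm. Origin: its axis at the cover's face; x along the bar, z up. Only turns about z (0.05 N m friction, stays put). Starts 35-65 deg anticlockwise of tight; clockwise from above to a dead stop, bar lengthwise to the cover, is tight.
- screw_b: Screw at (+80, +52) mm in cover x, y; opposite screw_d. Black upright bar 44 x 10 mm, 14 to 36 mm above the cover, on a shank; grip across the 10 mm at 26 mm. Origin: its axis at the cover's face; x along the bar, z up. Only turns about z (0.05 N m friction, stays put). Starts 35-65 deg anticlockwise of tight; clockwise from above to a dead stop, bar lengthwise to the cover, is tight.
- screw_c: Screw at (+80, -52) mm in cover x, y; opposite screw_a. Black upright bar 44 x 10 mm, 14 to 36 mm above the cover, on a shank; grip across the 10 mm at 26 mm. Origin: its axis at the cover's face; x along the bar, z up. Only turns about z (0.05 N m friction, stays put). Starts 35-65 deg anticlockwise of tight; clockwise from above to a dead stop, bar lengthwise to the cover, is tight.
- screw_d: Screw at (-80, -52) mm in cover x, y; opposite screw_b. Black upright bar 44 x 10 mm, 14 to 36 mm above the cover, on a shank; grip across the 10 mm at 26 mm. Origin: its axis at the cover's face; x along the bar, z up. Only turns about z (0.05 N m friction, stays put). Starts 35-65 deg anticlockwise of tight; clockwise from above to a dead stop, bar lengthwise to the cover, is tight.

How it is judged:
By the outcome, as a careful person would: the job done as asked, in the order asked, and still so for the second after the job is handed in, with the robot touching nothing.
It also fails if it takes over 56 s, if anything falls off the work surface, if the arm or the gripper's body presses on something with over 40 N, if the wrist force passes 120 N, or if a joint passes its speed limit or range.

## Working session

There is one attempt and no reset: what is moved stays moved. The work goes in short steps, Python scripts to look and compute and a tool call to move; the robot and the scene stay as the last step left them, time stands still between calls to the robot, and variables do not carry over. Pictures are saved under pics/ and viewed, at most 10 in all, crops included, and the job is handed in when it is done.

Besides the shell and the picture viewer there is one more tool, called after "Emit:" by a JSON object that holds its "api" and its "payload", one argument or row to a line. carry_out: Moves the arm, as the interface text tells. Its arguments: {"type":"object","properties":{"plan":{"type":"array","items":{"type":"array","items":{"type":"array","items":{"type":"number"}}}},"squeeze":{"type":"number"}},"required":["plan"]}

```bash
mkdir -p pics; ls; python3 - <<'E'
from station import telemetry, optics, ctrl
import cv2, numpy as np
for n in("top","side"):
    c=optics.camera(n); cv2.imwrite(f"pics/{n}0.png",c["pixels"][:,:,::-1]); np.savez(f"pics/{n}0.npz",**c)
    print(n,c["intrinsics"].tolist(),c["origin"],c["rotation"].tolist())
print(telemetry.get_obs())
E
```

```text
pics
top [[450.09854743464837, 0.0, 320.0560922713502], [0.0, 450.09854743464837, 246.65382777887461], [0.0, 0.0, 1.0]] [0.5324221  0.06546679 0.74655113] [-3.0990505132329647, -0.032941800532446, -1.5521607535350894]
side [[455.6462698052906, 0.0, 320.54340668098973], [0.0, 455.6462698052906, 237.57555602825818], [0.0, 0.0, 1.0]] [0.50197432 0.50550951 0.62856687] [-2.475611213085286, -0.00603209435793528, -2.9932371550783987]
{'time_s': 0.1, 'qpos': array([ 1.16941915e+00,  3.00396931e-01,  1.52151887e+00,  1.80065653e-05,
        1.32070194e+00, -6.65703545e-02]), 'joint_vel': array([ 0.00083599, -0.00115198, -0.00100815, -0.00020511, -0.00337441,
       -0.00147082]), 'tau': array([ 1.88932463e-03, -5.32643294e+01, -3.53286302e+01,  7.09795696e-02,
        2.35811033e-02, -5.70783664e-05]), 'ee_pos': array([0.18061319, 0.5192488 , 0.20495333]), 'eef_rot': array([-3.14057101e+00, -8.55926081e-05,  2.80678132e+00]), 'force': array([-0.31118076,  0.05965462, -0.23319622]), 'moment': array([0.07203991, 0.0032418 , 0.03243399]), 'grip_force': 0.0, 'grip_width': 0.09436089365275405}
```

View pics/top0.png

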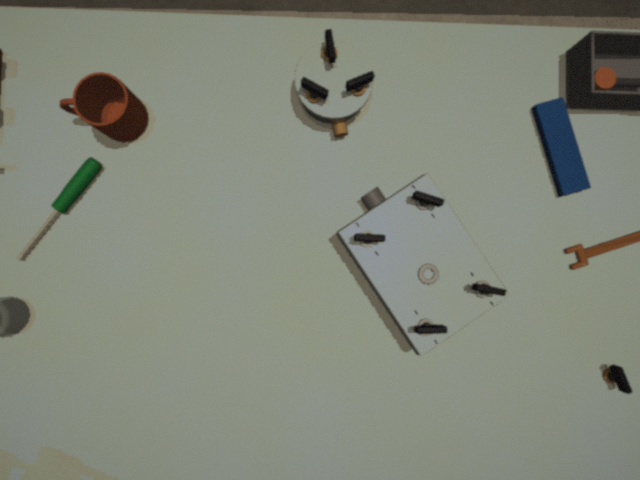

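```bash
cat > h.py <<'E'
import cv2, numpy as np
from scipy.spatial.transform import Rotation as R
def load(n): return dict(np.load(f"pics/{n}.npz"))
def ray(c,uv):
    uv=np.atleast_2d(np.float64(uv)); d=np.c_[uv,np.ones(len(uv))]@np.linalg.inv(c["intrinsics"]).T
    return d@R.from_euler('xyz',c["rotation"]).as_matrix().T
def plane(c,uv,z):
    d=ray(c,uv); return (c["origin"]+d*((z-c["origin"][2])/d[:,2])[:,None])[:,:2]
def proj(c,P):
    p=(np.atleast_2d(P)-c["origin"])@R.from_euler('xyz',c["rotation"]).as_matrix()@c["intrinsics"].T
    return p[:,:2]/p[:,2:]
E
python3 - <<'E'
from h import *
c=load("top0"); im=c["pixels"]; hsv=cv2.cvtColor(im,cv2.COLOR_RGB2HSV)
print(hsv[265,395],hsv[250,300],hsv[320,460],hsv[400,420],im[265,395],im[250,300])
v=im.max(2); roi=np.zeros_like(v); roi[165:365,325:520]=1
m=((v<60)*roi).astype(np.uint8)
for k in cv2.findContours(m,0,2)[0]:
    if cv2.contourArea(k)>40:
        r=cv2.minAreaRect(k); print(r, cv2.contourArea(k))
big=cv2.resize(im[160:370,320:530],None,fx=2.8,fy=2.8,interpolation=cv2.INTER_CUBIC)
s=load("side0")["pixels"]
cv2.imwrite("pics/crop0.png",big[:,:,::-1])
E
```

```text
[ 90   9 147] [ 42  34 151] [ 46  26 149] [ 40  26 145] [142 147 147] [143 151 131]
((429.465087890625, 327.6971740722656), (9.860249519348145, 31.10105323791504), 87.51044464111328) 210.5
((487.56353759765625, 288.7928161621094), (33.26974105834961, 9.09267807006836), 3.012787342071533) 192.0
((369.0, 238.0), (8.0, 30.0), 90.0) 174.5
((426.53515625, 200.51083374023438), (30.437889099121094, 11.836956977844238), 17.10272979736328) 251.0
```

View pics/side0.png

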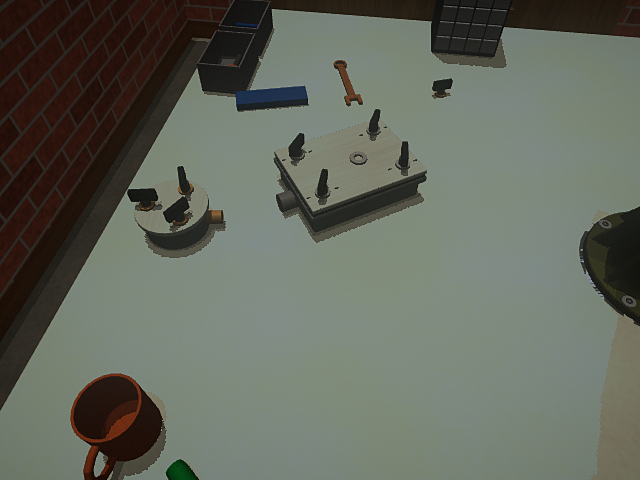

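View pics/crop0.png

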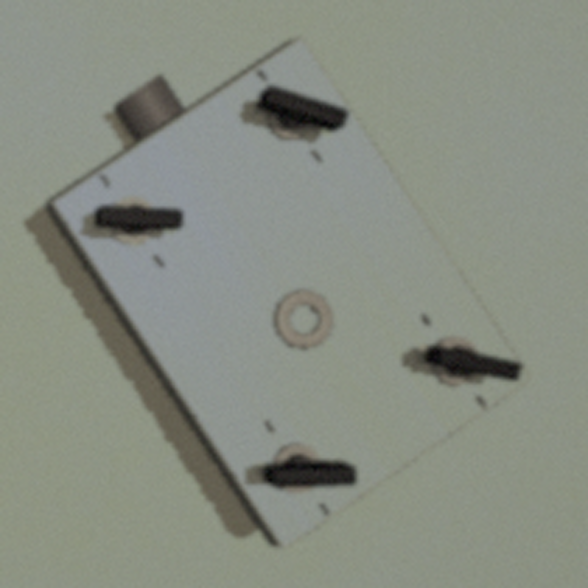

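```bash
cat > goal.py <<'E'
from h import *
c=load("top0"); f=lambda p: np.float64(p)/2.8+[320-.32,160-.32]
mk=f([(104,181),(159,261),(262,75),(317,156),(425,320),(482,402),(268,426),(323,509)])
W=plane(c,mk,.068)
mid={k:W[i:i+2].mean(0) for k,i in dict(b=0,c=2,d=4,a=6).items()}
L=dict(a=(-80,52),b=(80,52),c=(80,-52),d=(-80,-52)); ks="abcd"
l=np.array([L[k] for k in ks])/1e3; w=np.array([mid[k] for k in ks])
ctr=w.mean(0); z=((w-ctr)@[1,1j]*np.conj(l@[1,1j])).sum(); yaw=np.angle(z)
scr={k:ctr+(lambda q:np.array([q.real,q.imag]))((p@[1,1j])*np.exp(1j*yaw)) for k,p in zip(ks,l)}
ends=dict(a=((268,472),(353,472)),b=((98,215),(180,215)),c=((265,95),(345,118)),d=((430,350),(520,367)))
E
python3 - <<'E'
from goal import *
print("ctr",ctr,"yaw",np.degrees(yaw),"scale",abs(z)/(abs(l@[1,1j])**2).sum(), "resid mm",[(1e3*(mid[k]-scr[k])).round(1) for k in ks])
for k in ks:
    e=plane(c,f(ends[k]),.104); d=e[0]-e[1]; print(k,scr[k].round(4),np.degrees(np.arctan2(d[1],d[0])).round(1), e.mean(0).round(4))
# check with side view
s=load("side0"); img=s["pixels"].copy()
for k in ks: print(k,"side px",proj(s,[[*scr[k],.068],[*scr[k],.104]]).round(0).tolist())
E
```

```text
ctr [ 0.53925842 -0.11505126] yaw 34.57914030362431 scale 1.0005806830102708 resid mm [array([0.2, 0.2]), array([-0.2,  0.1]), array([ 0.2, -0. ]), array([-0.1, -0.2])]
a [ 0.4439 -0.1176] 90.8 [ 0.4466 -0.1155]
b [ 0.5756 -0.0268] 91.2 [ 0.5762 -0.0257]
c [ 0.6346 -0.1125] 75.3 [ 0.6342 -0.1111]
d [ 0.5029 -0.2033] 80.4 [ 0.5058 -0.2005]
a side px [[402.0, 165.0], [405.0, 149.0]]
b side px [[322.0, 193.0], [322.0, 177.0]]
c side px [[297.0, 155.0], [296.0, 140.0]]
d side px [[373.0, 131.0], [375.0, 115.0]]
```

```bash
cat > togo.py <<'E'
import sys
from goal import *
from station import telemetry
o=telemetry.get_obs(); k,a,zz=sys.argv[1],float(sys.argv[2]),float(sys.argv[3])
T=R.from_euler('xyz',o["eef_rot"]); G=R.from_euler('xyz',[np.pi,0,np.radians(a)])
d=np.array([*scr[k],zz])-o["ee_pos"]
print("t",round(o["time_s"],2),"yaw",np.degrees(o["eef_rot"][2]).round(1),"pos",o["ee_pos"].round(4),"width",round(o["grip_width"]*1e3,1),"gf",round(o["grip_force"],1),"F",o["force"].round(1),"M",o["moment"].round(2),"q",o["qpos"].round(2))
print("shift in present tool axes mm",(T.inv().apply(d)*1e3).round(1)," after turn",(G.inv().apply(d)*1e3).round(1)," turn",(T.inv()*G).as_rotvec().round(3))
E
python3 togo.py a 91 0.15
```

```text
t 0.1 yaw 160.8 pos [0.1806 0.5192 0.205 ] width 94.4 gf 0.0 F [-0.3  0.1 -0.2] M [0.07 0.   0.03] q [ 1.17  0.3   1.52  0.    1.32 -0.07]
shift in present tool axes mm [-457.9 -515.    55.4]  after turn [-641.4  252.1   55. ]  turn [-1.000e-03  1.000e-03  1.219e+00]
```

Emit:
{"api": "carry_out", "payload": {
  "plan": [
    [[-25.4,-28.6,0,0,0,0,60],[-25.4,-28.6,0,0,0,0,50],[-25.4,-28.6,0,0,0,0,50],[-25.4,-28.6,0,0,0,0,50],[-25.4,-28.6,0,0,0,0,50],[-25.4,-28.6,0,0,0,0,50],[-25.4,-28.6,0,0,0,0,50],[-25.4,-28.6,0,0,0,0,50],[-25.4,-28.6,0,0,0,0,50],[-25.4,-28.6,0,0,0,0,50],[-25.4,-28.6,0,0,0,0,50],[-25.4,-28.6,0,0,0,0,50],[-25.4,-28.6,0,0,0,0,50],[-25.4,-28.6,0,0,0,0,50],[-25.4,-28.6,0,0,0,0,50],[-25.4,-28.6,0,0,0,0,50],[-25.4,-28.6,0,0,0,0,50],[-25.4,-28.6,0,0,0,0,50]]
  ],
  "squeeze": 20
}}

```text
time_s: 1.6
ee_pos: [0.4435, -0.119, 0.2053]
eef_rot: [3.142, -0.0, 2.806]
force: [0.3, 1.3, 0.7]
grip_width: 0.0503
grip_force: 0.0
```

Emit:
{"api": "carry_out", "payload": {
  "plan": [
    [[0,0,0,0,0,0.12,40],[0,0,0,0,0,0.12,40],[0,0,0,0,0,0.12,40],[0,0,0,0,0,0.12,40],[0,0,0,0,0,0.12,40],[0,0,0,0,0,0.12,40],[0,0,0,0,0,0.12,40],[0,0,0,0,0,0.12,40],[0,0,0,0,0,0.12,40],[0,0,0,0,0,0.12,40],[0,0,0,0,0,0,40],[0,0,0,0,0,0,40]]
  ]
}}

```text
time_s: 2.6
ee_pos: [0.4433, -0.117, 0.2053]
eef_rot: [-3.141, -0.0, 1.611]
force: [0.2, 0.9, -0.3]
grip_width: 0.0399
grip_force: 0.0
```

```bash
python3 togo.py a 91 0.15; python3 - <<'E'
from station import optics
from h import *
c=optics.camera("wrist"); np.savez("pics/w1.npz",**c); cv2.imwrite("pics/w1.png",c["pixels"][:,:,::-1])
from goal import scr
for k in "abcd": print(k,proj(c,[[*scr[k],.068],[*scr[k],.104]]).round(0).tolist())
E
```

```text
t 2.6 yaw 92.3 pos [ 0.4433 -0.117   0.2053] width 39.9 gf 0.0 F [ 0.2  0.9 -0.3] M [-0.03  0.04  0.  ] q [-0.34  0.09  1.77 -0.    1.28 -0.38]
shift in present tool axes mm [-0.7  0.6 55.3]  after turn [-0.7  0.6 55.3]  turn [-0.    -0.     0.022]
a [[317.0, 228.0], [317.0, 238.0]]
b [[469.0, 135.0], [488.0, 133.0]]
c [[516.0, 231.0], [540.0, 240.0]]
d [[371.0, 312.0], [378.0, 330.0]]
```

View pics/w1.png

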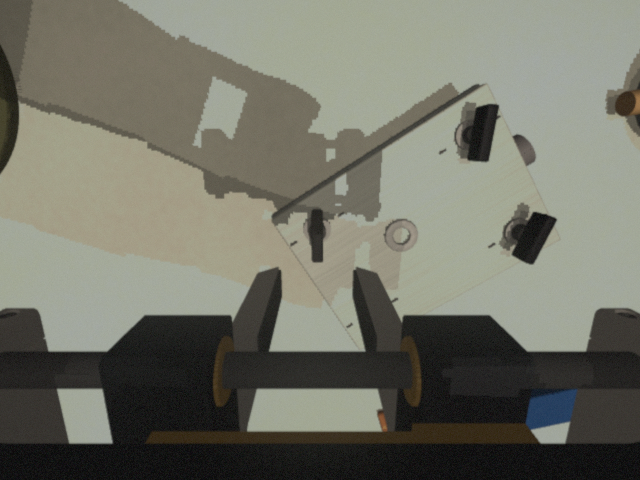

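Emit:
{"api": "carry_out", "payload": {
  "plan": [
    [[-0.7,0.6,0,0,0,0.02,40],[0,0,26,0,0,0,40],[0,0,26,0,0,0,40],[0,0,26,0,0,0,40],[0,0,26,0,0,0,40],[0,0,16,0,0,0,40],[0,0,10,0,0,0,40],[0,0,0,0,0,0,40],[0,0,0,0,0,0,5],[0,0,0,0,0,0,5],[0,0,0,0,0,0,5],[0,0,0,0,0,0,5],[0,0,0,0,0,0,5],[0,0,0,0,0,0,5]]
  ],
  "squeeze": 20
}}

```text
time_s: 3.82
ee_pos: [0.4434, -0.1178, 0.0762]
eef_rot: [-3.14, 0.0, 1.587]
force: [-8.0, -0.1, 8.9]
grip_width: 0.0151
grip_force: 20.0
```

```bash
python3 togo.py a 34.6 0.075
```

```text
t 3.82 yaw 90.9 pos [ 0.4434 -0.1178  0.0762] width 15.1 gf 20.0 F [-8.  -0.1  8.9] M [-0.17  1.87  0.01] q [-0.34  0.26  1.9  -0.    0.98 -0.35]
shift in present tool axes mm [0.1 0.5 1.2]  after turn [0.5 0.1 1.2]  turn [-0.001  0.001  0.983]
```

```bash
python3 - <<'E'
from station import optics
from h import *
c=optics.camera("wrist"); s=optics.camera("side")
np.savez("pics/s2.npz",**s)
a=cv2.resize(c["pixels"][150:400,180:460],(560,500)); b=cv2.resize(s["pixels"][60:220,260:460][:,100:190],(240,500),interpolation=cv2.INTER_CUBIC)
cv2.imwrite("pics/x2.png",np.hstack([a,b])[:,:,::-1])
E
python3 togo.py a 34.6 0.075
```

```text
t 3.92 yaw 90.9 pos [ 0.4434 -0.1178  0.0762] width 15.0 gf 20.0 F [-8.8 -1.3  8.7] M [-0.15  1.84  0.01] q [-0.34  0.26  1.9  -0.    0.98 -0.35]
shift in present tool axes mm [0.2 0.5 1.2]  after turn [0.5 0.1 1.2]  turn [-0.001  0.001  0.983]
```

View pics/x2.png

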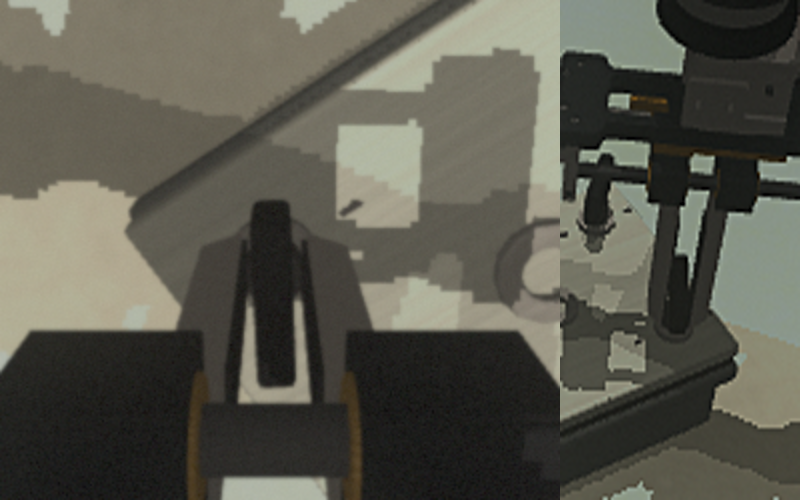

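Emit:
{"api": "carry_out", "payload": {
  "plan": [
    [[0,0,0,0,0,0,30],[0,0,0,0,0,0,30],[0,0,-6,0,0,0,30],[0,0,0,0,0,0,30],[0,0,0,0,0,0,2],[0,0,0,0,0,0,2],[0,0,0,0,0,0,2],[0,0,0,0,0,0,2],[0,0,0,0,0,0,2],[0,0,0,0,0,0,2]]
  ],
  "squeeze": 20
}}

```text
time_s: 4.75
ee_pos: [0.4434, -0.1177, 0.0814]
eef_rot: [-3.14, -0.0, 1.587]
force: [-5.1, -1.4, 5.1]
grip_width: 0.014
grip_force: 20.0
```

```bash
python3 togo.py a 34.6 0.081
```

```text
t 4.75 yaw 90.9 pos [ 0.4434 -0.1177  0.0814] width 14.0 gf 20.0 F [-5.1 -1.4  5.1] M [-0.15  1.07 -0.01] q [-0.34  0.25  1.9  -0.    0.99 -0.35]
shift in present tool axes mm [0.  0.5 0.4]  after turn [0.4 0.2 0.4]  turn [-0.002  0.001  0.983]
```

Emit:
{"api": "carry_out", "payload": {
  "plan": [
    [[0,0,0,0,0,0,30],[0,0,0,0,0,0,30],[0,-2,1,0,0,0,30],[0,0,0,0,0,0,30],[0,0,0,0,0,0,2],[0,0,0,0,0,0,2],[0,0,0,0,0,0,2],[0,0,0,0,0,0,2],[0,0,0,0,0,0,2],[0,0,0,0,0,0,2]]
  ],
  "squeeze": 20
}}

```text
time_s: 5.58
ee_pos: [0.4431, -0.1177, 0.0806]
eef_rot: [3.139, 0.0, 1.587]
force: [7.6, 0.5, -5.5]
grip_width: 0.0144
grip_force: 20.0
```

```bash
python3 togo.py a 34.6 0.081
```

```text
t 5.58 yaw 90.9 pos [ 0.4431 -0.1177  0.0806] width 14.4 gf 20.0 F [ 7.6  0.5 -5.5] M [ 0.08 -1.45  0.03] q [-0.34  0.25  1.9   0.    0.98 -0.36]
shift in present tool axes mm [ 0.1  0.8 -0.4]  after turn [ 0.7  0.4 -0.4]  turn [ 0.003 -0.001  0.983]
```

Emit:
{"api": "carry_out", "payload": {
  "plan": [
    [[0,0,0,0,0,0,30],[0,0,0,0,0,0,30],[0,1.2,-6,0,0,0,30],[0,0,0,0,0,0,30],[0,0,0,0,0,0,2],[0,0,0,0,0,0,2],[0,0,0,0,0,0,2],[0,0,0,0,0,0,2],[0,0,0,0,0,0,2],[0,0,0,0,0,0,2]]
  ],
  "squeeze": 20
}}

```text
time_s: 6.42
ee_pos: [0.4433, -0.1177, 0.0864]
eef_rot: [3.141, 0.0, 1.587]
force: [0.9, -0.0, -0.2]
grip_width: 0.0101
grip_force: 19.9
```

```bash
python3 togo.py a 34.6 0.081;  python3 - <<'E'
from station import optics
from h import *
c=optics.camera("wrist"); s=load("side0")
a=cv2.resize(c["pixels"][150:400,180:460],(560,500)); b=cv2.resize(s["pixels"][130:180,388:412],(240,500),interpolation=cv2.INTER_CUBIC)
cv2.imwrite("pics/x3.png",np.hstack([a,b])[:,:,::-1])
E
```

```text
t 6.42 yaw 90.9 pos [ 0.4433 -0.1177  0.0864] width 10.1 gf 19.9 F [ 0.9 -0.  -0.2] M [-0.04 -0.24  0.05] q [-0.34  0.24  1.9   0.    1.   -0.36]
shift in present tool axes mm [0.  0.6 5.4]  after turn [0.5 0.3 5.4]  turn [ 0.    -0.     0.983]
```

View pics/x3.png

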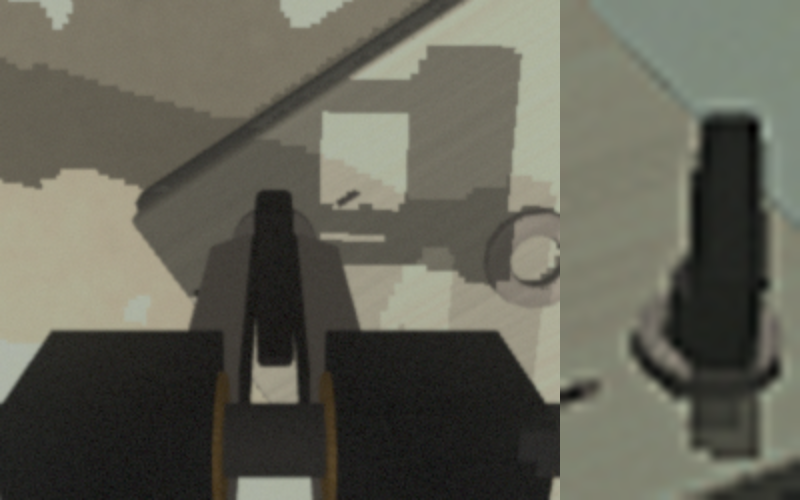

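Emit:
{"api": "carry_out", "payload": {
  "plan": [
    [[0,0,0,0,0,0.08,2],[0,0,0,0,0,0.1,2],[0,0,0,0,0,0.1,2],[0,0,0,0,0,0.1,2],[0,0,0,0,0,0.1,2],[0,0,0,0,0,0.1,2],[0,0,0,0,0,0.1,2],[0,0,0,0,0,0.1,2],[0,0,0,0,0,0.1,2],[0,0,0,0,0,0.08,2],[0,0,0,0,0,0,2],[0,0,0,0,0,0,2]]
  ]
}}

```text
time_s: 7.47
ee_pos: [0.4434, -0.1178, 0.0864]
eef_rot: [3.141, -0.0, 0.629]
force: [2.7, -1.3, -3.4]
grip_width: 0.0097
grip_force: 20.0
```

```bash
python3 togo.py a 34.6 0.086
```

```text
t 7.47 yaw 36.1 pos [ 0.4434 -0.1178  0.0864] width 9.7 gf 20.0 F [ 2.7 -1.3 -3.4] M [-0.24 -0.69 -0.03] q [-0.34  0.24  1.9   0.    1.    0.6 ]
shift in present tool axes mm [0.5 0.2 0.4]  after turn [0.5 0.2 0.4]  turn [ 0.    -0.     0.025]
```

Emit:
{"api": "carry_out", "payload": {
  "plan": [
    [[0,0,0,0,0,0.025,2],[0,0,0,0,0,0.025,2],[0,0,0,0,0,0,2],[0,0,0,0,0,0,2]]
  ]
}}

```text
time_s: 7.8
ee_pos: [0.4434, -0.1178, 0.0864]
eef_rot: [3.141, -0.0, 0.58]
force: [5.7, -1.2, -4.2]
grip_width: 0.0098
grip_force: 19.9
```

```bash
python3 togo.py a 34.6 0.086
```

```text
t 7.8 yaw 33.2 pos [ 0.4434 -0.1178  0.0864] width 9.8 gf 19.9 F [ 5.7 -1.2 -4.2] M [-0.3  -0.87  0.17] q [-0.34  0.24  1.9  -0.    1.    0.65]
shift in present tool axes mm [0.5 0.2 0.4]  after turn [0.5 0.2 0.4]  turn [ 0.    -0.    -0.024]
```

Emit:
{"api": "carry_out", "payload": {
  "plan": [
    [[0,0,0,0,0,0.025,2],[0,0,0,0,0,0.015,2],[0,0,0,0,0,0,2],[0,0,0,0,0,0,2]]
  ]
}}

```text
time_s: 8.13
ee_pos: [0.4434, -0.1178, 0.0864]
eef_rot: [3.141, -0.0, 0.539]
force: [5.9, -1.3, -4.3]
grip_width: 0.0103
grip_force: 20.3
```

```bash
python3 togo.py a 34.6 0.086
```

```text
t 8.13 yaw 30.9 pos [ 0.4434 -0.1178  0.0864] width 10.3 gf 20.3 F [ 5.9 -1.3 -4.3] M [-0.35 -0.85  0.26] q [-0.34  0.24  1.9  -0.    1.    0.69]
shift in present tool axes mm [0.5 0.2 0.4]  after turn [0.5 0.2 0.4]  turn [ 0.    -0.    -0.064]
```

Emit:
{"api": "carry_out", "payload": {
  "plan": [
    [[0,0,0,0,0,0,40],[0,0,0,0,0,0,40],[0,0,0,0,0,0,40],[0,0,0,0,0,0,40],[0,0,-15,0,0,0,40],[0,0,-25,0,0,0,40],[0,0,-25,0,0,0,40],[0,0,-25,0,0,0,40],[0,0,0,0,0,0,40]]
  ]
}}

```text
time_s: 8.88
ee_pos: [0.4447, -0.1182, 0.1808]
eef_rot: [3.137, -0.004, 0.537]
force: [0.1, -0.6, 0.7]
grip_width: 0.0399
grip_force: 0.0
```

```bash
python3 togo.py c 75.3 0.175;  python3 - <<'E'
from station import optics
from h import *
c=optics.camera("wrist"); np.savez("pics/w4.npz",**c); cv2.imwrite("pics/w4.png",c["pixels"][:,:,::-1])
E
```

```text
t 8.88 yaw 30.8 pos [ 0.4447 -0.1182  0.1808] width 39.9 gf 0.0 F [ 0.1 -0.6  0.7] M [-0.    0.08  0.03] q [-0.34  0.12  1.8   0.    1.22  0.69]
shift in present tool axes mm [166.1  92.3   6.9]  after turn [ 53.7 182.3   5.8]  turn [ 0.006 -0.002 -0.777]
```

View pics/w4.png

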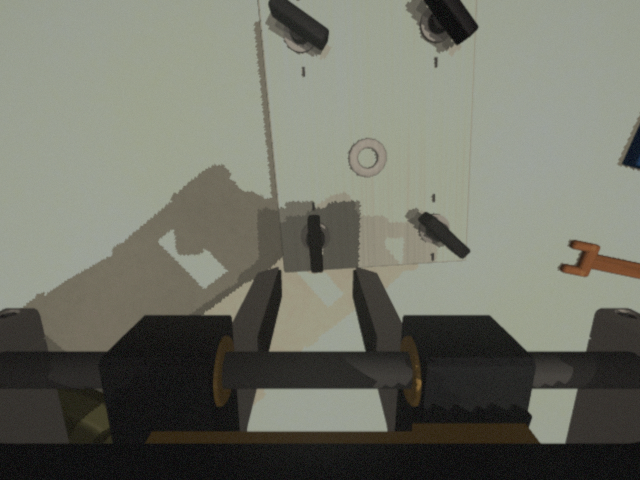

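```bash
cat > barang.py <<'E'
import sys
from goal import *
w=load(sys.argv[1]); v=w["pixels"].max(2)
for k in sys.argv[2]:
    u=proj(w,[[*scr[k],.104]])[0]; m=np.zeros_like(v); cv2.circle(m,tuple(int(x) for x in u),40,1,-1)
    m=((v<int(sys.argv[3]))&(m>0)).astype(np.uint8)
    n,lb,st,ce=cv2.connectedComponentsWithStats(m); i=min((j for j in range(1,n) if st[j,4]>150),key=lambda j:np.hypot(*(ce[j]-u)))
    pts=np.argwhere(lb==i)[:,::-1]; r=cv2.minAreaRect(pts.astype(np.float32)); b=cv2.boxPoints(r); 
    e=plane(w,b,.104); s=[e[1]-e[0],e[2]-e[1]]; d=max(s,key=np.linalg.norm)
    print(k,st[i,4],ce[i].round(0),np.array(r[1]).round(1),"angle",np.degrees(np.arctan2(d[1],d[0])).round(1)%180,"len",round(np.linalg.norm(d)*1e3,1))
E
python3 barang.py w4 abcd 40; python3 barang.py top0 abcd 45
```

```text
a 543 [315. 243.] [55.3 13.7] angle 36.5 len 44.8
b 226 [297.  29.] [55.8  8.2] angle 86.2 len 35.8
c 1360 [450.  19.] [54.8 40.4] angle 72.8 len 35.3
a 205 [429. 329.] [ 8. 31.] angle 90.8 len 44.7
b 162 [369. 238.] [ 7. 28.] angle 91.2 len 40.4
c 238 [427. 199.] [29.8 10.4] angle 74.0 len 43.4
d 194 [487. 289.] [32.4  8.3] angle 84.7 len 47.2Traceback (most recent call last):
  File "barang.py", line 7, in <module>
    n,lb,st,ce=cv2.connectedComponentsWithStats(m); i=min((j for j in range(1,n) if st[j,4]>150),key=lambda j:np.hypot(*(ce[j]-u)))
                                                      ~~~^^^^^^^^^^^^^^^^^^^^^^^^^^^^^^^^^^^^^^^^^^^^^^^^^^^^^^^^^^^^^^^^^^^^^^^^^^
ValueError: min() iterable argument is empty
```

Emit:
{"api": "carry_out", "payload": {
  "plan": [
    [[33.2,18.5,0,0,0,0,40],[33.2,18.5,0,0,0,0,40],[33.2,18.5,0,0,0,0,40],[33.2,18.5,0,0,0,0,40],[33.2,18.5,0,0,0,0,40],[0,0,0,0,0,-0.11,40],[0,0,0,0,0,-0.11,40],[0,0,0,0,0,-0.11,40],[0,0,0,0,0,-0.11,40],[0,0,0,0,0,-0.11,40],[0,0,0,0,0,-0.11,40],[0,0,0,0,0,-0.11,40],[0,0,0,0,0,0,40],[0,0,0,0,0,0,40]]
  ]
}}

```text
time_s: 10.1
ee_pos: [0.6328, -0.1122, 0.1753]
eef_rot: [-3.14, 0.0, 1.303]
force: [-0.1, 0.0, -0.2]
grip_width: 0.0402
grip_force: 0.0
```

```bash
python3 togo.py c 75 0.0865;  python3 - <<'E'
from station import optics
from h import *
c=optics.camera("wrist"); np.savez("pics/w5.npz",**c)
E
python3 barang.py w5 c 40
```

```text
t 10.1 yaw 74.7 pos [ 0.6328 -0.1122  0.1753] width 40.2 gf 0.0 F [-0.1  0.  -0.2] M [-0.02  0.11  0.02] q [-0.23  0.53  1.27 -0.    1.34  0.03]
shift in present tool axes mm [ 0.3  1.9 88.8]  after turn [ 0.2  1.8 88.8]  turn [-0.002  0.    -0.006]
c 218 [319. 231.] [35. 13.] angle 75.1 len 27.3
```

Emit:
{"api": "carry_out", "payload": {
  "plan": [
    [[0.3,1.5,0,0,0,0,40],[0,0,25,0,0,0,40],[0,0,25,0,0,0,40],[0,0,25,0,0,0,40],[0,0,13.5,0,0,0,40],[0,0,0,0,0,0,40],[0,0,0,0,0,0,2],[0,0,0,0,0,0,2],[0,0,0,0,0,0,2],[0,0,0,0,0,0,2],[0,0,0,0,0,0,2],[0,0,0,0,0,0,2],[0,0,0,0,0,0,2]]
  ]
}}

```text
time_s: 11.23
ee_pos: [0.6342, -0.1123, 0.089]
eef_rot: [-3.141, 0.0, 1.307]
force: [-8.8, 1.8, 6.9]
grip_width: 0.01
grip_force: 20.0
```

```bash
python3 togo.py c 34.6 0.0865
```

```text
t 11.23 yaw 74.9 pos [ 0.6342 -0.1123  0.089 ] width 10.0 gf 20.0 F [-8.8  1.8  6.9] M [ 0.26  1.7  -0.06] q [-0.23  0.62  1.35 -0.    1.18  0.03]
shift in present tool axes mm [-0.1  0.5  2.5]  after turn [0.2 0.4 2.5]  turn [-0.001  0.     0.703]
```

Emit:
{"api": "carry_out", "payload": {
  "plan": [
    [[0,-0.7,0,0,0,0,2],[0,0,0,0,0,0.08,2],[0,0,0,0,0,0.1,2],[0,0,0,0,0,0.1,2],[0,0,0,0,0,0.1,2],[0,0,0,0,0,0.1,2],[0,0,0,0,0,0.1,2],[0,0,0,0,0,0.08,2],[0,0,0,0,0,0.04,2],[0,0,0,0,0,0,2],[0,0,0,0,0,0,2]]
  ]
}}

```text
time_s: 12.15
ee_pos: [0.6341, -0.1123, 0.089]
eef_rot: [3.141, -0.0, 0.606]
force: [-3.2, 0.2, 5.0]
grip_width: 0.01
grip_force: 20.0
```

```bash
python3 togo.py c 34.6 0.0865
```

```text
t 12.15 yaw 34.7 pos [ 0.6341 -0.1123  0.089 ] width 10.0 gf 20.0 F [-3.2  0.2  5. ] M [ 0.01  0.71 -0.  ] q [-0.23  0.61  1.35 -0.    1.18  0.73]
shift in present tool axes mm [0.3 0.4 2.5]  after turn [0.3 0.4 2.5]  turn [ 0.001 -0.     0.003]
```

Emit:
{"api": "carry_out", "payload": {
  "plan": [
    [[0,0,0,0,0,0.025,2],[0,0,0,0,0,0.025,2],[0,0,0,0,0,0.015,2],[0,0,0,0,0,0,2],[0,0,0,0,0,0,2]]
  ]
}}

```text
time_s: 12.57
ee_pos: [0.6342, -0.1123, 0.089]
eef_rot: [3.141, -0.0, 0.542]
force: [-3.2, 0.0, 6.7]
grip_width: 0.0102
grip_force: 20.9
```

```bash
python3 togo.py c 34.6 0.0865
```

```text
t 12.57 yaw 31.1 pos [ 0.6342 -0.1123  0.089 ] width 10.2 gf 20.9 F [-3.2  0.   6.7] M [-0.02  0.76  0.4 ] q [-0.23  0.61  1.35 -0.    1.18  0.8 ]
shift in present tool axes mm [0.3 0.4 2.5]  after turn [0.3 0.4 2.5]  turn [ 0.001 -0.    -0.062]
```

Emit:
{"api": "carry_out", "payload": {
  "plan": [
    [[0,0,0,0,0,0,40],[0,0,0,0,0,0,40],[0,0,0,0,0,0,40],[0,0,0,0,0,0,40],[0,0,-15,0,0,0,40],[0,0,-25,0,0,0,40],[0,0,-25,0,0,0,40],[0,0,-25,0,0,0,40],[-2,-34.6,0,0,0,0,40],[-2,-34.6,0,0,0,0,40],[-2,-34.6,0,0,0,0,40],[0,0,0,0,0,-0.11,40],[0,0,0,0,0,-0.11,40],[0,0,0,0,0,-0.11,40],[0,0,0,0,0,-0.11,40],[0,0,0,0,0,-0.11,40],[0,0,0,0,0,-0.11,40],[0,0,0,0,0,-0.11,40],[0,0,0,0,0,-0.11,40],[0,0,0,0,0,-0.11,40]]
  ]
}}

```text
time_s: 14.23
ee_pos: [0.5753, -0.0264, 0.1779]
eef_rot: [-3.142, -0.0, 1.537]
force: [-0.1, 0.3, -1.1]
grip_width: 0.0398
grip_force: 0.0
```

Emit:
{"api": "carry_out", "payload": {
  "plan": [
    [[0,0,0,0,0,-0.05,40],[0,0,0,0,0,0,40],[0,0,0,0,0,0,40]]
  ]
}}

```text
time_s: 14.48
ee_pos: [0.5753, -0.0264, 0.1779]
eef_rot: [-3.141, 0.0, 1.58]
force: [0.2, 0.1, 0.3]
grip_width: 0.04
grip_force: 0.0
```

```bash
python3 togo.py b 91 0.0865;  python3 - <<'E'
from station import optics
from h import *
c=optics.camera("wrist"); np.savez("pics/w6.npz",**c)
cv2.imwrite("pics/w6.png",c["pixels"][:,:,::-1])
E
python3 barang.py w6 b 40
```

```text
t 14.48 yaw 90.5 pos [ 0.5753 -0.0264  0.1779] width 40.0 gf 0.0 F [0.2 0.1 0.3] M [-0.1   0.12 -0.03] q [-0.11  0.38  1.48 -0.    1.28 -0.12]
shift in present tool axes mm [-0.4  0.3 91.4]  after turn [-0.4  0.3 91.4]  turn [-0.     0.    -0.009]Traceback (most recent call last):
  File "barang.py", line 7, in <module>
    n,lb,st,ce=cv2.connectedComponentsWithStats(m); i=min((j for j in range(1,n) if st[j,4]>150),key=lambda j:np.hypot(*(ce[j]-u)))
                                                      ~~~^^^^^^^^^^^^^^^^^^^^^^^^^^^^^^^^^^^^^^^^^^^^^^^^^^^^^^^^^^^^^^^^^^^^^^^^^^
ValueError: min() iterable argument is empty
```

View pics/w6.png

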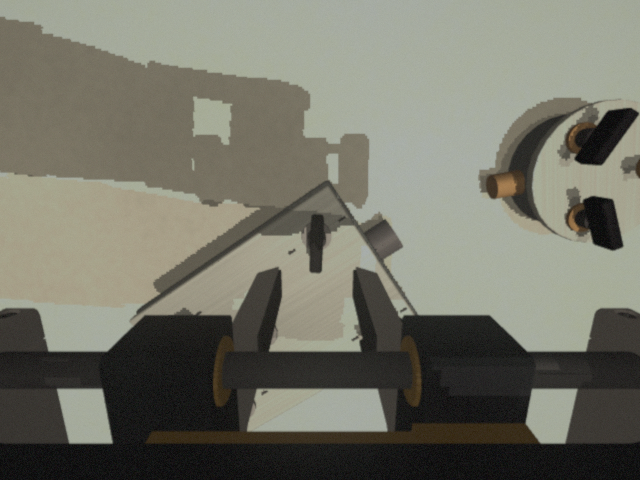

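Emit:
{"api": "carry_out", "payload": {
  "plan": [
    [[-0.4,0,0,0,0,0,40],[0,0,25,0,0,0,40],[0,0,25,0,0,0,40],[0,0,25,0,0,0,40],[0,0,15,0,0,0,40],[0,0,0,0,0,0,40],[0,0,0,0,0,0,2],[0,0,0,0,0,0,2],[0,0,0,0,0,0,2],[0,0,0,0,0,0,2],[0,0,0,0,0,0,2],[0,0,0,0,0,0,2],[0,0,0,0,0,0,2]]
  ]
}}

```text
time_s: 15.62
ee_pos: [0.575, -0.0269, 0.0888]
eef_rot: [-3.141, 0.0, 1.582]
force: [-7.4, -1.2, 7.8]
grip_width: 0.0101
grip_force: 20.0
```

```bash
python3 togo.py b 34.6 0.0865
```

```text
t 15.62 yaw 90.6 pos [ 0.575  -0.0269  0.0888] width 10.1 gf 20.0 F [-7.4 -1.2  7.8] M [-0.19  1.54 -0.06] q [-0.11  0.48  1.57 -0.    1.1  -0.12]
shift in present tool axes mm [0.  0.6 2.3]  after turn [0.5 0.3 2.3]  turn [-0.     0.     0.978]
```

Emit:
{"api": "carry_out", "payload": {
  "plan": [
    [[0,-0.7,0,0,0,0,2],[0,0,0,0,0,0.08,2],[0,0,0,0,0,0.1,2],[0,0,0,0,0,0.1,2],[0,0,0,0,0,0.1,2],[0,0,0,0,0,0.1,2],[0,0,0,0,0,0.1,2],[0,0,0,0,0,0.1,2],[0,0,0,0,0,0.1,2],[0,0,0,0,0,0.1,2],[0,0,0,0,0,0.08,2],[0,0,0,0,0,0.02,2],[0,0,0,0,0,0.025,2],[0,0,0,0,0,0.025,2],[0,0,0,0,0,0.015,2],[0,0,0,0,0,0,2],[0,0,0,0,0,0,2]]
  ]
}}

```text
time_s: 17.03
ee_pos: [0.575, -0.0268, 0.0888]
eef_rot: [3.141, -0.001, 0.538]
force: [-1.6, 0.4, 5.3]
grip_width: 0.0104
grip_force: 20.6
```

```bash
python3 togo.py b 34.6 0.0865
```

```text
t 17.03 yaw 30.8 pos [ 0.575  -0.0268  0.0888] width 10.4 gf 20.6 F [-1.6  0.4  5.3] M [0.02 0.54 0.37] q [-0.11  0.47  1.57 -0.    1.1   0.92]
shift in present tool axes mm [0.5 0.4 2.3]  after turn [0.5 0.4 2.3]  turn [ 0.001 -0.001 -0.066]
```

Emit:
{"api": "carry_out", "payload": {
  "plan": [
    [[0,0,0,0,0,0,40],[0,0,0,0,0,0,40],[0,0,0,0,0,0,40],[0,0,0,0,0,0,40],[0,0,-15,0,0,0,40],[0,0,-25,0,0,0,40],[0,0,-25,0,0,0,40],[0,0,-25,0,0,0,40],[-30.5,22.9,0,0,0,0,40],[-30.5,22.9,0,0,0,0,40],[-30.5,22.9,0,0,0,0,40],[-30.5,22.9,0,0,0,0,40],[-30.5,22.9,0,0,0,0,40],[0,0,0,0,0,0,40]]
  ]
}}

```text
time_s: 18.2
ee_pos: [0.5, -0.2079, 0.1779]
eef_rot: [3.141, 0.001, 0.532]
force: [-0.2, -0.3, 0.1]
grip_width: 0.0404
grip_force: 0.0
```

Emit:
{"api": "carry_out", "payload": {
  "plan": [
    [[0,0,0,0,0,-0.11,40],[0,0,0,0,0,-0.11,40],[0,0,0,0,0,-0.11,40],[0,0,0,0,0,-0.11,40],[0,0,0,0,0,-0.11,40],[0,0,0,0,0,-0.11,40],[0,0,0,0,0,-0.11,40],[0,0,0,0,0,-0.11,40],[0,0,0,0,0,0,40],[0,0,0,0,0,0,40]]
  ]
}}

```text
time_s: 19.03
ee_pos: [0.5022, -0.203, 0.1779]
eef_rot: [-3.141, -0.0, 1.414]
force: [0.2, -0.1, -0.4]
grip_width: 0.04
grip_force: 0.0
```

```bash
python3 togo.py d 81 0.0885;  python3 - <<'E'
from station import optics
from h import *
c=optics.camera("wrist"); np.savez("pics/w7.npz",**c)
cv2.imwrite("pics/w7.png",c["pixels"][:,:,::-1])
E
python3 barang.py w7 d 40
```

```text
t 19.03 yaw 81.0 pos [ 0.5022 -0.203   0.1779] width 40.0 gf 0.0 F [ 0.2 -0.1 -0.4] M [-0.06  0.11 -0.  ] q [-0.45  0.31  1.58  0.    1.26 -0.29]
shift in present tool axes mm [-0.2  0.8 89.4]  after turn [-0.2  0.7 89.4]  turn [-0. -0. -0.]
d 205 [318. 228.] [33. 12.] angle 81.3 len 26.0
```

View pics/w7.png

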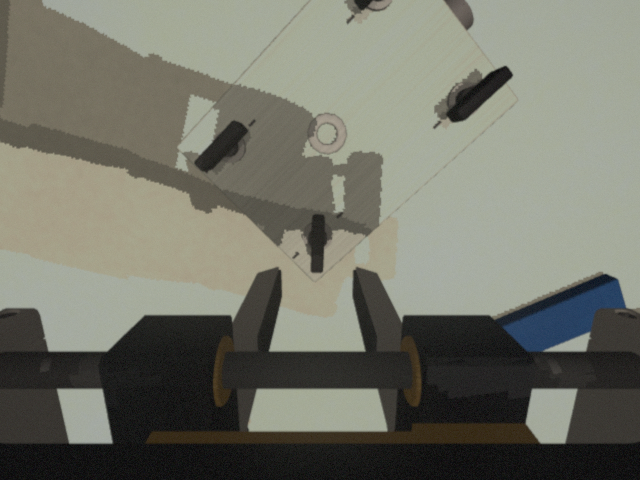

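Emit:
{"api": "carry_out", "payload": {
  "plan": [
    [[-0.2,0.1,0,0,0,0,40],[0,0,25,0,0,0,40],[0,0,25,0,0,0,40],[0,0,25,0,0,0,40],[0,0,15,0,0,0,40],[0,0,0,0,0,0,40],[0,0,0,0,0,0,2],[0,0,0,0,0,0,2],[0,0,0,0,0,0,2],[0,0,0,0,0,0,2],[0,0,0,0,0,0,2],[0,0,0,0,0,0,2],[0,0,0,0,0,0,2]]
  ]
}}

```text
time_s: 20.17
ee_pos: [0.5025, -0.2035, 0.0887]
eef_rot: [3.141, 0.0, 1.417]
force: [-2.2, 0.5, 6.2]
grip_width: 0.01
grip_force: 19.9
```

```bash
python3 togo.py d 34.6 0.0885
```

```text
t 20.17 yaw 81.2 pos [ 0.5025 -0.2035  0.0887] width 10.0 gf 19.9 F [-2.2  0.5  6.2] M [ 0.04  0.4  -0.06] q [-0.45  0.41  1.67 -0.    1.07 -0.3 ]
shift in present tool axes mm [0.3 0.3 0.2]  after turn [0.4 0.  0.2]  turn [ 0.001 -0.     0.813]
```

Turn 0.813 + 0.065.

Emit:
{"api": "carry_out", "payload": {
  "plan": [
    [[0,0,0,0,0,0.08,2],[0,0,0,0,0,0.1,2],[0,0,0,0,0,0.1,2],[0,0,0,0,0,0.1,2],[0,0,0,0,0,0.1,2],[0,0,0,0,0,0.1,2],[0,0,0,0,0,0.1,2],[0,0,0,0,0,0.08,2],[0,0,0,0,0,0.05,2],[0,0,0,0,0,0.025,2],[0,0,0,0,0,0.025,2],[0,0,0,0,0,0.02,2],[0,0,0,0,0,0,2],[0,0,0,0,0,0,2]]
  ]
}}

```text
time_s: 21.33
ee_pos: [0.5024, -0.2036, 0.0887]
eef_rot: [3.141, -0.0, 0.537]
force: [-1.8, -0.2, 6.4]
grip_width: 0.0105
grip_force: 20.9
```

```bash
python3 togo.py d 34.6 0.0885
```

```text
t 21.33 yaw 30.8 pos [ 0.5024 -0.2036  0.0887] width 10.5 gf 20.9 F [-1.8 -0.2  6.4] M [0.   0.63 0.35] q [-0.45  0.41  1.67 -0.    1.07  0.58]
shift in present tool axes mm [ 0.6 -0.   0.2]  after turn [0.6 0.  0.2]  turn [ 0.001 -0.    -0.067]
```

Emit:
{"api": "carry_out", "payload": {
  "plan": [
    [[0,0,0,0,0,0,40],[0,0,0,0,0,0,40],[0,0,0,0,0,0,40],[0,0,0,0,0,0,40],[0,0,-15,0,0,0,40],[0,0,-25,0,0,0,40],[0,0,-25,0,0,0,40],[0,0,-25,0,0,0,40],[-36,19,0,0,0,0,40],[-36,19,0,0,0,0,40],[-36,19,0,0,0,0,40],[-36,19,0,0,0,0,40],[-36,19,0,0,0,0,40],[-36,19,0,0,0,0,40],[-36,19,0,0,0,0,40],[0,0,0,0,0,0,40],[0,0,0,0,0,0,40]]
  ]
}}

```text
time_s: 22.75
ee_pos: [0.3525, -0.4477, 0.1775]
eef_rot: [-3.141, -0.0, 0.534]
force: [1.2, 0.6, -0.0]
grip_width: 0.0404
grip_force: 0.0
```

```bash
python3 - <<'E'
from station import optics
from h import *
c=optics.camera("top"); np.savez("pics/t8.npz",**c)
b=cv2.resize(c["pixels"][160:370,320:530],None,fx=2.8,fy=2.8,interpolation=cv2.INTER_CUBIC)
cv2.imwrite("pics/t8.png",b[:,:,::-1])
E
python3 barang.py t8 abcd 50
```

```text
a 236 [429. 329.] [31.3  9.7] angle 34.69999999999999 len 44.6
b 210 [368. 238.] [27.8  9.4] angle 35.69999999999999 len 39.9
c 282 [426. 199.] [27.7 13. ] angle 34.5 len 40.1
d 304 [487. 289.] [31.1 12.8] angle 34.5 len 44.6
```

View pics/t8.png

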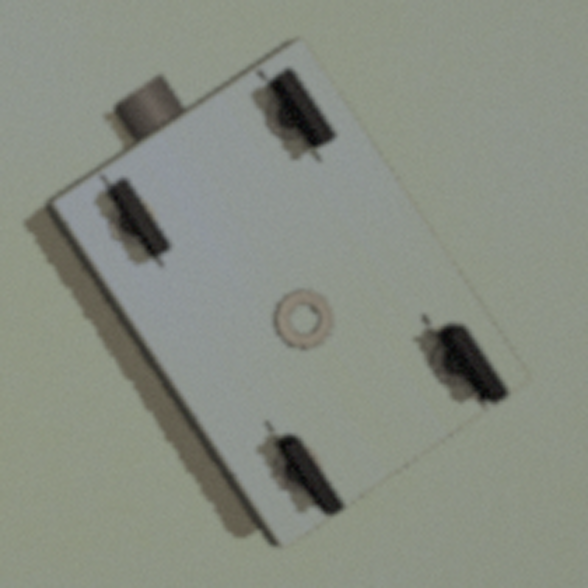

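The final top view shows all four bars lengthwise to the cover (34.5–35.7°, with the cover at 34.6°). The washer is untouched at (302,320) in the crop.

```bash
python3 -c "
from station import ctrl
print(ctrl.hand_in())"
```

```text
the job is handed in; nothing more can be done
None
```

All four screws were turned clockwise to their stops in the order a, c, b, d; the final top view shows every bar within about 1° of lengthwise, and the job is handed in at about 23 s of the 56 s allowed.

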